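# Regrip the pepper mill on the sloped rest and stand it in the condiment tray

## Robot

A 6-joint arm with a two-finger parallel gripper is mounted at the origin on the work surface. World frame = base frame: x ahead of the robot, y to its left, z up, the work surface at z = 0. Lengths are in m, angles in rad, forces in N, time in s.
With the tool pointing down it reaches from about 0.35 to 0.85 m from the base axis. Payload 8.1 kg.
Tool frame: the origin (TCP) lies on the centre line of the jaws, within the pads' length; the fingertips stand 14 mm ahead of it and the grasp point (between the pads) lies 5 mm behind it; z points along the fingers, y is the line along which they close (so a half turn about z gives the same grasp; the last joint's range is limited). The gripper opens to 93 mm and grips with 3 to 60 N. Pads are 15 mm wide; open, the fingers measure 128 mm over their backs; the gripper's body (75 mm by 188 mm) begins 65 mm behind the grasp point.
Start: joints at [-1.362, 0.13, 1.488, -0, 1.523, -0.085], TCP at [0.174, -0.574, 0.233] pointing down, gripper open.
Joint ranges: [-2.96, 2.96], [-0.89, 2.26], [0.02, 2.5], [-1.34, 4.48], [0, 2.73], [-2.66, 2.66]. Speed limits (rad/s): [2.39, 2.39, 2.79, 3.14, 3.14, 3.14].

## Interface

Orientations are given as a unit quaternion [x, y, z, w].
In Python, from plant import robot gives the robot as it stands.
- The arm moves only by the shell command python3 -m pendant 'ROWS' [OPENING]. ROWS is JSON, a list that holds one entry, the list of rows, each a list of 4 numbers: the shift along the tool's x, y, z in mm, then the turn about the tool's z in degrees. In form: [[[tx, ty, tz, yaw], ...]]. A call has exactly 5 rows; each row shifts and turns the commanded pose from where the row before left it, along the tool's axes as they then stand; what a row does not reach is not made up. A row lasts 1/12 s, in which the tool goes at most 41.7 mm and 7.16 degrees, less where a joint would pass 70% of its speed; a pose out of reach is approached as far as the arm can. A call is refused whole if a number of a shift passes 41.7 or a number of a turn 7.16, either way. A call with a gripper value outside its range is refused whole. OPENING is the gripper command: -1 is fully open, 1 is shut, values between are in proportion, set as the call begins (- or left out, the last holds). The fingers move at their own pace and stop on an object; the grip force is fixed at half the most. Time passes only in rows, so rows that do not move let the fingers close, or fill a call up. It gives the time, the measured TCP pose, the force, the opening and the grip force at its end, in the units of the state.
- robot.get_obs(): the state, without advancing time (a new reading comes with each control period).
- robot.read_camera(name): name is "side" or "top"; returns the picture (480x640x3 uint8, blue, green, red); there is no depth.
- robot.camera_model(name): a dict with "camera_matrix" (3x3 intrinsics, pixels), "world_from_camera" (4x4, takes a point from camera to world coordinates). Camera axes: x right, y down, z forward; pixel columns grow to the right and rows downward; lengths in m; the calibration is good to about 2 mm. A picture is of the moment at which its call begins. camera_model takes no time and is no camera call.
- robot.close_job(): hands the job in; it is judged then, once.
Trained networks look in the newest picture that a camera, given by its name, has taken for a name from the list of things; names that differ only in an ending like _2 or _b are one class to them, and where a whole thing is asked for, a point or a joint stands for the part that bears it (a point fixed in the world has none). Each returns a list of dicts, best first, with "p" (0 to 1); they miss things now and then, are a little off and sometimes report something else, mostly with a low value. They report only what shows in the picture. A call takes as long as a camera call.
- robot.silhouettes(name, camera): "region" (480x640 bool, what is visible of it).
- robot.place_of(name, camera): "xyz" ([x, y, z] in m, in world coordinates, good to about 4 mm: a listed point, or the origin of a listed thing).
The state is a dict: "clock": time; "q": joint angles; "qd": joint speeds; "effort": joint torques, N m; "position": TCP position; "tcp_rot": TCP orientation; "ft_force": force on the tool from outside, world axes, zero at the start; "ft_torque": the same for the moment, N m; "width": opening from 0.0 (shut) to 1.0 (fully open); "finger_force": force on a finger pad.
Only numpy, scipy, OpenCV 4.12 (cv2) and the standard library are available. Lean on these libraries where they do the work, as an engineer would, in place of code of your own. Each camera call takes 0.05 s, during which the arm holds its last target. There are 200 camera calls.

## Task

First move the salt shaker from the square dark pad to the round cork pad in the condiment tray and let it stand there. Then pick up the pepper mill that lies on the worktop and lay it in the sloped wooden rest, head up and foot against the stop, and let go of it there so that you can take a fresh grip on it. Finally stand the mill upright, steel nut on top, gently in the middle of the square dark pad, with the shaker still on the cork, and do not knock the bottles or anything else about.

Things in the scene. Friction and masses are not known exactly. Their poses are not given: they have to be found in the camera images.
- mill_center (a point): Middle of the pepper mill, lying on the worktop in any direction: loose square wooden bar 44 x 44 x 180 mm, 0.24 kg, to be gripped across two opposite flat sides. Dark body, steel band 120 mm from the foot, 58 mm lighter brown head. x axis: along the mill from foot to head.
- mill_head (a point): Middle of the mill's head end, 90 mm from mill_center along its x axis. A steel nut, 18 mm wide, stands 8 mm beyond it. Same axes.
- mill_foot (a point): Centre of the mill's flat foot end, 90 mm from mill_center against its x axis. Same axes.
- shaker_center (a point): Centre (half-way up) of the salt shaker: loose upright cylinder, 54 mm in diameter and 120 mm high, 0.2 kg, white body with a 32 mm high steel cap. It starts standing on the square dark pad. z axis up.
- slate_top (a point): Centre of the upper face of the square dark pad: 66 x 66 mm, fixed in one of the tray's four places; x and y axes along its sides. The face is 12 mm above the worktop. The mill belongs here.
- cork_top (a point): Centre of the upper face of the round cork pad: 68 mm in diameter, fixed in another of the tray's places, face 12 mm above the worktop. It starts empty; the shaker belongs here.
- rest_seat (a point): Where mill_center lies when the mill is seated in the fixed sloped rest, 124 mm above the worktop. Axes are level: +x is the direction in which the bed rises (at 45 degrees), y is across the bed. The bed (black strip) is 40 mm wide and 122 mm long from the stop at its low end, so the mill overhangs its sides and its upper 58 mm stand free.
- rest_head (a point): Where mill_head lies when seated: 90 mm from rest_seat up the 45 degree slope. At the bed's low end two cheeks, 54 mm apart inside and 68 mm outside, reach 50 mm up the slope from the stop and stand 24 mm off the bed; the stop plate is 70 mm wide and stands 34 mm off the bed. Axes as rest_seat.
- tray: The condiment tray: fixed wooden square tray, 225 x 225 mm, rim 14 mm high, floor 5 mm above the worktop, origin under its centre. Its four places lie 54 mm either side of its centre in its own x and y; which place holds what varies.
- oil: Green oil bottle with black cap, loose, 54 mm in diameter, 165 mm high, standing in the tray; origin at the centre of its underside.
- vinegar: Amber vinegar bottle with red cap, same size as the oil bottle, standing in the tray; origin at the centre of its underside.
- bowl: Yellow bowl, loose, 150 mm across, 70 mm high; origin at the centre of its underside.
- carton: Milk carton, loose, 70 x 70 mm, 210 mm high; origin at the centre of its underside.
- butter: Packet of butter, loose, 100 x 65 x 38 mm, lying flat; origin at the centre of its underside.
- spoon: Wooden spoon, loose, 200 mm long, lying on the worktop along its x axis.
- celeriac: Celeriac root, loose, 110 mm across, 100 mm high, on the chopping board.
- grater: Box grater, loose, 50 x 90 mm, 220 mm high with its handle; origin at the centre of its underside.

How it is judged:
By the outcome, as a careful person would: the job done as asked, in the order asked, and still so for the second after the job is handed in, with the robot touching nothing.
It also fails if it takes over 72 s, if anything falls off the work surface, if the arm or the gripper's body presses on something with over 40 N, if the wrist force passes 120 N, or if a joint passes its speed limit or range.

## Working session

There is one attempt and no reset: what is moved stays moved. The work goes in short steps, Python scripts to look and compute and a shell command to move; the robot and the scene stay as the last step left them, time stands still between calls to the robot, and variables do not carry over. Pictures are saved under pics/ and viewed, at most 11 in all, crops included, and the job is handed in when it is done.

```bash
mkdir -p pics; ls; cat > h.py <<'E'
import numpy as np, cv2
from plant import robot
def px(cam,p):
    m=robot.camera_model(cam); T=np.linalg.inv(np.array(m["world_from_camera"])); c=T[:3,:3]@np.array(p)+T[:3,3]
    u=np.array(m["camera_matrix"])@c; return u[:2]/u[2]
def onplane(cam,uv,z):
    m=robot.camera_model(cam); W=np.array(m["world_from_camera"]); d=W[:3,:3]@np.linalg.inv(np.array(m["camera_matrix"]))@np.array([*uv,1.])
    o=W[:3,3]; return o+d*(z-o[2])/d[2]
E
python3 - <<'E'
from h import *
im={}
for c in("top","side"):
    im[c]=robot.read_camera(c); cv2.imwrite(f"pics/{c}0.png",im[c])
    print(c,np.round(robot.camera_model(c)["world_from_camera"],3).tolist())
for n in "mill_center mill_head mill_foot shaker_center slate_top cork_top rest_seat rest_head tray oil vinegar bowl carton butter spoon celeriac grater".split():
    for c in("top","side"):
        r=robot.place_of(n,c); print(n,c,[(np.round(d["xyz"],3).tolist(),round(d["p"],2)) for d in r[:2]])
o=robot.get_obs(); print(o["clock"],o["position"],o["tcp_rot"],o["width"],o["ft_force"])
E
```

```text
pics
top [[0.01, -0.983, 0.185, 0.357], [-1.0, -0.005, 0.027, -0.012], [-0.026, -0.185, -0.982, 1.19], [0.0, 0.0, 0.0, 1.0]]
side [[-0.993, -0.07, 0.093, 0.455], [-0.116, 0.681, -0.723, 0.76], [-0.013, -0.729, -0.685, 0.832], [0.0, 0.0, 0.0, 1.0]]
mill_center top [([0.463, -0.315, 0.024], 0.59)]
mill_center side [([0.467, -0.315, 0.023], 0.97)]
mill_head top [([0.554, -0.334, 0.02], 0.6)]
mill_head side [([0.55, -0.332, 0.022], 0.82), ([0.496, -0.046, 0.012], 0.51)]
mill_foot top [([0.376, -0.3, 0.018], 0.58), ([0.768, -0.262, -0.003], 0.51)]
mill_foot side [([0.377, -0.294, 0.023], 0.81)]
shaker_center top [([0.6, -0.081, 0.074], 0.78), ([0.77, 0.122, 0.004], 0.59)]
shaker_center side [([0.6, -0.081, 0.069], 0.64)]
slate_top top [([0.603, -0.078, 0.009], 0.69)]
slate_top side [([0.594, -0.078, 0.012], 0.61)]
cork_top top [([0.494, -0.043, 0.009], 0.82)]
cork_top side [([0.494, -0.044, 0.013], 0.75)]
rest_seat top [([0.453, 0.351, 0.125], 0.62), ([0.771, 0.122, 0.0], 0.37)]
rest_seat side [([0.454, 0.347, 0.125], 0.82)]
rest_head top []
rest_head side [([0.428, 0.406, 0.191], 0.81), 
[... 424 characters left out ...]
)]
carton top [([0.768, -0.26, -0.001], 0.76), ([0.494, -0.041, 0.009], 0.55)]
carton side [([0.764, -0.262, -0.003], 0.74)]
butter top [([0.759, -0.13, 0.002], 0.74)]
butter side [([0.757, -0.129, -0.001], 0.84), ([0.635, 0.03, 0.004], 0.48)]
spoon top [([0.332, -0.146, -0.004], 0.88)]
spoon side [([0.332, -0.143, -0.001], 0.7)]
celeriac top [([0.711, -0.388, 0.023], 0.84)]
celeriac side [([0.716, -0.383, 0.018], 0.59), ([0.33, -0.143, 0.002], 0.44)]
grater top [([0.77, 0.12, 0.001], 0.81)]
grater side [([0.774, 0.123, -0.0], 0.81)]
1.8 [ 0.1737879  -0.57429912  0.23263331] [9.89233068e-01 1.46348684e-01 1.54553844e-05 5.23243930e-06] 0.9983522688134087 [-0.2006087  -0.66269233 -0.20765342]
```

View pics/top0.png

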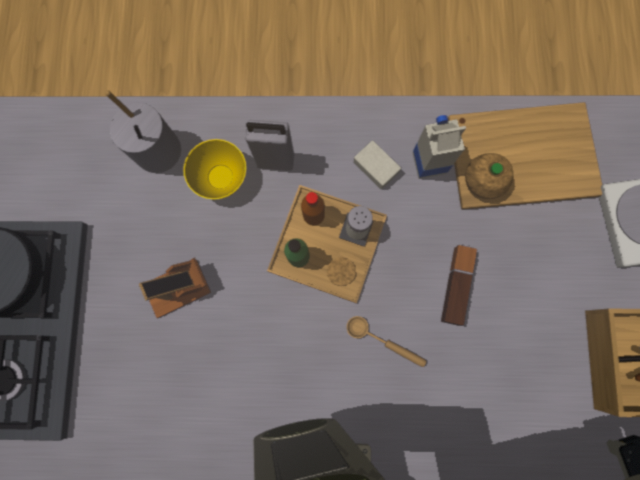

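View pics/side0.png

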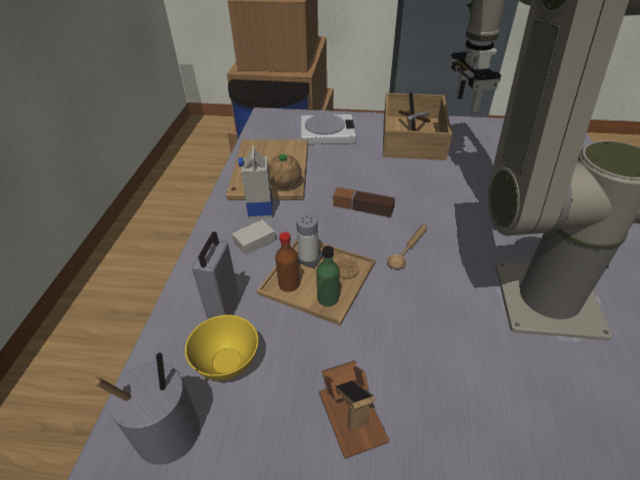

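The scene: the mill lies at top (460,285), head up-picture. The tray is at (328,243), with the shaker on slate at (358,222), cork at (342,271), vinegar at (313,208) and oil at (296,250). The rest is at (175,285), with its low end to the right. I'll turn the tool so that its y lies along the slate–cork line, then travel above the shaker.

```bash
python3 -m pendant '[[[0,0,0,-5.4],[0,0,0,-5.4],[0,0,0,-5.4],[0,0,0,-5.4],[0,0,0,-5.4]]]' -1
python3 -m pendant '[[[0,0,0,-5.4],[0,0,0,-5.4],[0,0,0,-5.4],[0,0,0,-5.4],[0,0,0,-5.4]]]'
for i in 1 2 3 4; do python3 -m pendant '[[[30.3,12,0,0],[30.3,12,0,0],[30.3,12,0,0],[30.3,12,0,0],[30.3,12,0,0]]]' | tail -3; done
```

```text
clock: 2.22
position: [0.1738, -0.5743, 0.2326]
tcp_rot: [0.927, 0.375, 0.0, -0.0]
ft_force: [0.2, -0.4, 0.5]
width: 1.001
finger_force: 0.0
clock: 2.63
position: [0.1738, -0.5743, 0.2326]
tcp_rot: [0.814, 0.581, -0.0, -0.0]
ft_force: [0.0, 0.3, 0.2]
width: 1.002
finger_force: 0.0
ft_force: [1.6, -0.1, -0.2]
width: 0.998
finger_force: 0.0
ft_force: [0.1, -0.1, 0.2]
width: 0.999
finger_force: 0.0
ft_force: [0.2, -0.6, 0.2]
width: 1.001
finger_force: 0.0
ft_force: [0.6, -0.0, -0.6]
width: 0.997
finger_force: 0.0
```

```bash
cat >> h.py <<'E'
from scipy.spatial.transform import Rotation as Ro
def need(target,xang=None):
    "print tool-axis shift (mm) from current TCP to target, and yaw (deg) to put tool x at world angle xang"
    o=robot.get_obs(); R=Ro.from_quat(o["tcp_rot"]).as_matrix(); a=np.degrees(np.arctan2(R[1,0],R[0,0]))
    d=R.T@(np.array(target)-o["position"])*1000
    print("t",round(o["clock"],2),"pos",np.round(o["position"],4),"xang",round(a,1),"shift",np.round(d,1),"yaw",None if xang is None else round((a-xang+180)%360-180,1))
E
python3 - <<'E'
from h import *
need([.599,-.080,.080],71)
robot.read_camera("side")
for n in("slate_top","shaker_center","cork_top"): print(n,[np.round(d["xyz"],3).tolist() for d in robot.place_of(n,"side")[:1]])
E
```

```text
t 4.3 pos [ 0.6004 -0.0792  0.2327] xang 70.8 shift [ -1.2  -1.1 152.7] yaw -0.2
slate_top [[0.597, -0.08, 0.013]]
shaker_center [[0.6, -0.085, 0.068]]
cork_top [[0.498, -0.045, 0.014]]
```

```bash
python3 -m pendant '[[[-0.5,-0.5,30,0],[-0.5,-0.5,33,0],[0,0,33,0],[0,0,33,0],[0,0,23,0]]]' 
for i in 1 2; do python3 -m pendant '[[[0,0,0,0],[0,0,0,0],[0,0,0,0],[0,0,0,0],[0,0,0,0]]]' 1; done; python3 -c "
from h import *
need([.496,-.043,.083])"
```

```text
clock: 4.92
position: [0.5958, -0.0824, 0.0775]
tcp_rot: [0.815, 0.579, -0.001, -0.001]
ft_force: [-0.9, -0.2, -0.5]
width: 1.001
finger_force: 0.0
clock: 5.33
position: [0.5998, -0.0819, 0.0834]
tcp_rot: [0.815, 0.579, 0.001, 0.002]
ft_force: [-0.1, -1.1, 0.5]
width: 0.693
finger_force: 0.0
clock: 5.75
position: [0.5991, -0.0815, 0.0822]
tcp_rot: [0.815, 0.58, 0.001, 0.001]
ft_force: [-1.8, -0.6, 6.8]
width: 0.58
finger_force: 30.0
t 5.75 pos [ 0.5991 -0.0815  0.0822] xang 70.8 shift [   2.5 -110.    -1. ] yaw None
```

```bash
python3 -m pendant '[[[0,0,-8,0],[0,0,-16,0],[0,0,-16,0],[0,0,0,0],[0,-10,0,0]]]' | tail -3
python3 -m pendant '[[[0.5,-20,0,0],[0.5,-20,0,0],[0.5,-20,0,0],[0.5,-20,0,0],[0,-18,0,0]]]' | tail -3
python3 -m pendant '[[[0,0,0,0],[0,0,0,0],[0,0,0,0],[0,0,0,0],[0,0,0,0]]]'
python3 - <<'E'
from h import *
for c in("top","side"):
    robot.read_camera(c)
    for n in("shaker_center","cork_top","slate_top"): print(n,c,[(np.round(d["xyz"],3).tolist(),round(d["p"],2)) for d in robot.place_of(n,c)[:1]])
cv2.imwrite("pics/s1.png",robot.read_camera("side"))
need([.496,-.043,.0825])
E
```

```text
ft_force: [0.2, 0.5, -2.3]
width: 0.58
finger_force: 30.0
ft_force: [0.1, 0.0, -1.3]
width: 0.577
finger_force: 30.0
clock: 7.0
position: [0.4974, -0.0442, 0.1206]
tcp_rot: [0.815, 0.579, 0.0, 0.0]
ft_force: [0.2, 0.2, -1.3]
width: 0.578
finger_force: 30.0
shaker_center top []
cork_top top []
slate_top top []
shaker_center side [([0.499, -0.044, 0.107], 0.92)]
cork_top side [([0.496, -0.048, 0.013], 0.86)]
slate_top side [([0.599, -0.08, 0.012], 0.89)]
t 7.45 pos [ 0.4969 -0.044   0.1206] xang 70.8 shift [ 0.6 -1.1 38.1] yaw None
```

View pics/s1.png

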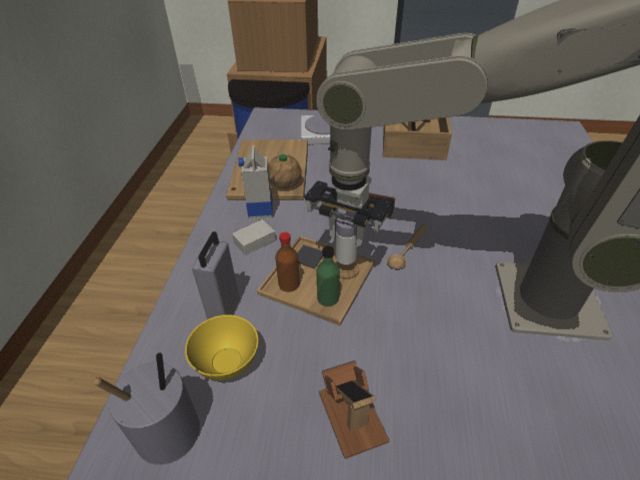

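The shaker hangs upright over the cork at side (346,250), clear of the oil bottle. Lowering it now.

```bash
python3 -m pendant '[[[0,-1,10,0],[0,0,12,0],[0,0,9,0],[0,0,3,0],[0,0,2,0]]]' 
python3 -m pendant '[[[0,0,1,0],[0,0,0.5,0],[0,0,0.5,0],[0,0,0,0],[0,0,0,0]]]'
```

```text
clock: 7.87
position: [0.4947, -0.0434, 0.0829]
tcp_rot: [0.815, 0.58, -0.001, -0.001]
ft_force: [0.0, 0.5, -2.1]
width: 0.578
finger_force: 30.0
clock: 8.28
position: [0.4962, -0.0437, 0.0831]
tcp_rot: [0.815, 0.58, 0.0, 0.0]
ft_force: [0.4, 0.2, -1.3]
width: 0.576
finger_force: 30.0
```

```bash
python3 -m pendant '[[[0,0,0.7,0],[0,0,0.7,0],[0,0,0,0],[0,0,0,0],[0,0,0,0]]]'
python3 -m pendant '[[[0,0,0,0],[0,0,0,0],[0,0,0,0],[0,0,0,0],[0,0,0,0]]]' -1
python3 -m pendant '[[[0,0,-12,0],[0,0,-25,0],[0,0,-35,0],[0,0,-35,0],[0,0,-30,0]]]'
python3 -c "
from h import *
need([.528,-.3275,.023],-11.6)"
```

```text
clock: 8.7
position: [0.4962, -0.0437, 0.0822]
tcp_rot: [0.815, 0.58, 0.0, 0.0]
ft_force: [-2.1, 0.7, 5.9]
width: 0.574
finger_force: 30.0
clock: 9.12
position: [0.4958, -0.0436, 0.0812]
tcp_rot: [0.815, 0.58, -0.0, -0.0]
ft_force: [0.8, 0.6, 0.1]
width: 0.889
finger_force: 0.0
clock: 9.53
position: [0.496, -0.0436, 0.2215]
tcp_rot: [0.815, 0.58, 0.001, 0.001]
ft_force: [0.9, -0.9, -0.5]
width: 0.997
finger_force: 0.0
t 9.53 pos [ 0.496  -0.0436  0.2215] xang 70.8 shift [-257.7  123.1  198.7] yaw 82.4
```

```bash
for i in 1 2; do python3 -m pendant '[[[-25.9,11.4,0,0],[-25.9,11.4,0,0],[-25.9,11.4,0,0],[-25.9,11.4,0,0],[-25.9,11.4,0,0]]]' | sed -n 4p; done
for i in 1 2 3; do python3 -m pendant '[[[0,0,0,5.5],[0,0,0,5.5],[0,0,0,5.5],[0,0,0,5.5],[0,0,0,5.5]]]' | sed -n 4p; done
python3 - <<'E'
from h import *
for c in("side","top"):
    robot.read_camera(c)
    for n in("mill_center","mill_head","mill_foot","shaker_center"): print(n,c,[(np.round(d["xyz"],3).tolist(),round(d["p"],2)) for d in robot.place_of(n,c)[:1]])
need([.519,-.326,.022],-11.6)
E
```

```text
ft_force: [0.3, -0.4, 0.7]
ft_force: [0.9, 0.3, 0.5]
ft_force: [1.0, 0.1, -1.2]
ft_force: [0.4, -0.1, -0.8]
ft_force: [0.0, -0.7, -0.1]
mill_center side [([0.464, -0.312, 0.025], 0.76)]
mill_head side [([0.549, -0.333, 0.022], 0.82)]
mill_foot side [([0.379, -0.298, 0.022], 0.69)]
shaker_center side [([0.499, -0.045, 0.067], 0.6)]
mill_center top [([0.458, -0.313, 0.025], 0.7)]
mill_head top [([0.554, -0.334, 0.022], 0.67)]
mill_foot top [([0.564, -0.01, 0.002], 0.2)]
shaker_center top [([0.497, -0.043, 0.074], 0.84)]
t 12.12 pos [ 0.5185 -0.3257  0.2183] xang -11.6 shift [  0.6   0.2 196.3] yaw -0.0
```

```bash
python3 -m pendant '[[[0,0,40,0],[0,0,41,0],[0,0,41,0],[0,0,37,0],[0,0,25,0]]]' | sed -n 2p
python3 -m pendant '[[[0,0,10,0],[0,0,4,0],[0,0,0,0],[0,0,0,0],[0,0,0,0]]]' | sed -n 2p
for i in 1 2 3; do python3 -m pendant '[[[0,0,0,0],[0,0,0,0],[0,0,0,0],[0,0,0,0],[0,0,0,0]]]' 1 | tail -5; done
```

```text
position: [0.5164, -0.3242, 0.0298]
position: [0.5203, -0.327, 0.0231]
position: [0.5186, -0.3257, 0.0205]
tcp_rot: [0.995, -0.102, 0.0, 0.0]
ft_force: [-0.5, -0.2, -0.3]
width: 0.685
finger_force: 0.0
position: [0.5185, -0.3257, 0.0202]
tcp_rot: [0.995, -0.102, -0.0, 0.0]
ft_force: [0.9, 0.0, -1.2]
width: 0.472
finger_force: 30.0
position: [0.5185, -0.3257, 0.0201]
tcp_rot: [0.995, -0.102, -0.0, -0.0]
ft_force: [-0.1, -1.4, -1.9]
width: 0.469
finger_force: 30.0
```

```bash
python3 -m pendant '[[[-1,0,-8,0],[-1.5,0,-8,0],[-2,0,-8,0],[-4,0,-11,0],[-5,0,-10,0]]]' | tail -5
python3 - <<'E'
from h import *
im=robot.read_camera("side"); p=px("side",[.48,-.31,.05]).astype(int); print(p)
cv2.imwrite("pics/s2.png",cv2.resize(im[p[1]-90:p[1]+60,p[0]-100:p[0]+100],None,fx=3,fy=3))
for n in("mill_center","mill_head","mill_foot"): print(n,[(np.round(d["xyz"],3).tolist(),round(d["p"],2)) for d in robot.place_of(n,"side")[:1]])
need([.519,-.326,.022],-11.6)
E
```

```text
position: [0.5052, -0.323, 0.0668]
tcp_rot: [0.995, -0.102, 0.0, 0.0]
ft_force: [0.4, 0.4, -3.2]
width: 0.474
finger_force: 30.0
[357 194]
mill_center [([0.451, -0.31, 0.07], 0.89)]
mill_head [([0.535, -0.331, 0.072], 0.67)]
mill_foot [([0.366, -0.293, 0.068], 0.76)]
t 14.82 pos [ 0.5055 -0.3233  0.0661] xang -11.7 shift [13.7 -0.1 44.1] yaw -0.1
```

View pics/s2.png

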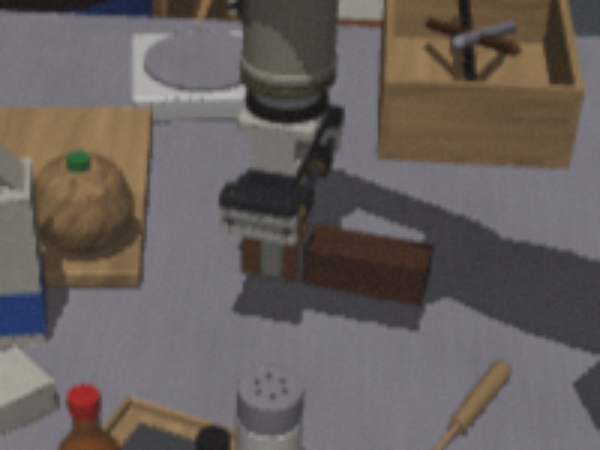

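The mill is held level at about crop (340,265). The pads hold it stiffly, so gravity won't tilt it. I'll set it back down and regrip near the middle with the fingertips, so that pressing it on the top edge of the rest's bed can swing it to 45°.

```bash
python3 -m pendant '[[[0,0,14,0],[0,0,14,0],[0,0,10,0],[0,0,4,0],[0,0,2,0]]]' | tail -5
python3 -m pendant '[[[0,0,0.8,0],[0,0,0,0],[0,0,0,0],[0,0,0,0],[0,0,0,0]]]' | tail -5
python3 - <<'E'
from h import *
t=robot.read_camera("top");s=robot.read_camera("side")
a=cv2.resize(t[235:335,120:230],(440,400),interpolation=3); b=cv2.resize(s[350:460,310:400],(330,400),interpolation=3)
cv2.imwrite("pics/rest.png",np.hstack([a,b]))
for c in("side","top"):
    P={n:np.array([robot.place_of(n,c)[:1] for _ in range(1)]) for n in()}
    for n in("rest_seat","rest_head"): print(n,c,[(np.round(d["xyz"],4).tolist(),round(d["p"],2)) for d in robot.place_of(n,c)[:1]])
E
```

```text
position: [0.5039, -0.322, 0.0199]
tcp_rot: [0.995, -0.102, -0.002, -0.001]
ft_force: [-9.8, 5.9, 20.9]
width: 0.473
finger_force: 30.0
position: [0.5045, -0.3224, 0.0199]
tcp_rot: [0.995, -0.102, -0.001, -0.001]
ft_force: [-4.1, 2.2, 7.3]
width: 0.471
finger_force: 30.0
rest_seat side [([0.4557, 0.3465, 0.1226], 0.62)]
rest_head side [([0.4294, 0.4061, 0.186], 0.71)]
rest_seat top [([0.4556, 0.3494, 0.1238], 0.65)]
rest_head top [([0.7297, 0.2567, -0.0022], 0.46)]
```

View pics/rest.png

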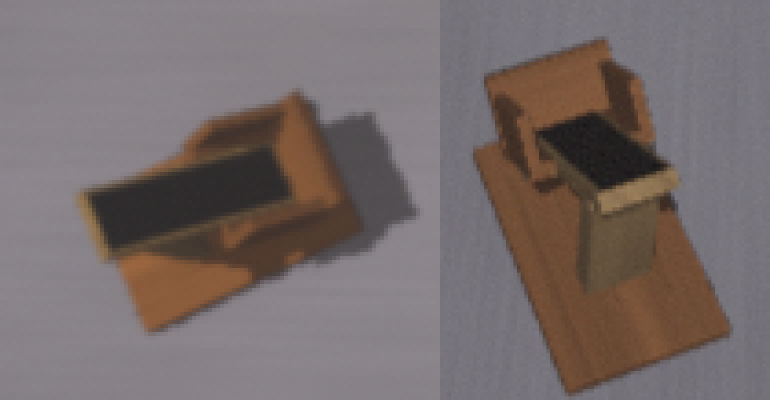

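The crop shows a post under the bed's high end (620,240) and a free overhanging stop plate at (545,60). The bed's upper edge is clear, so it can act as the pivot. I'll release, slide back 61 mm along the mill and regrip with the fingertips.

```bash
python3 -m pendant '[[[0,0,0,0],[0,0,0,0],[0,0,0,0],[0,0,0,0],[0,0,0,0]]]' -1 | tail -5
python3 -m pendant '[[[0,0,-9,0],[-15,0,0,0],[-26,0,0,0],[-20,0,0,0],[0,0,0,0]]]' | tail -5
python3 - <<'E'
from h import *
for i in range(2):
  for c in("side","top"):
    robot.read_camera(c)
    for n in("mill_center","mill_head","mill_foot"): print(n,c,[(np.round(d["xyz"],3).tolist(),round(d["p"],2)) for d in robot.place_of(n,c)[:1]])
need([.445,-.31,.028],-11.6)
E
```

```text
position: [0.5053, -0.3229, 0.0202]
tcp_rot: [0.995, -0.102, -0.0, -0.0]
ft_force: [-0.4, -0.3, 0.3]
width: 0.782
finger_force: 0.0
position: [0.4425, -0.3095, 0.0291]
tcp_rot: [0.995, -0.102, -0.001, -0.001]
ft_force: [-1.6, 0.5, 0.2]
width: 1.0
finger_force: 0.0
mill_center side [([0.452, -0.311, 0.022], 0.7)]
mill_head side [([0.537, -0.33, 0.025], 0.82)]
mill_foot side [([0.364, -0.292, 0.021], 0.92)]
mill_center top [([0.446, -0.311, 0.026], 0.82)]
mill_head top [([0.542, -0.329, 0.02], 0.61)]
mill_foot top [([0.361, -0.295, 0.023], 0.73)]
mill_center side [([0.453, -0.31, 0.022], 0.7)]
mill_head side [([0.537, -0.329, 0.022], 0.9)]
mill_foot side [([0.363, -0.292, 0.023], 0.97)]
mill_center top [([0.445, -0.306, 0.027], 0.56)]
mill_head top [([0.542, -0.327, 0.022], 0.93)]
mill_foot top [([0.365, -0.295, 0.019], 0.65)]
t 17.58 pos [ 0.4455 -0.3106  0.0294] xang -11.7 shift [-0.6 -0.5  1.4] yaw -0.1
```

```bash
for i in 1 2; do python3 -m pendant '[[[0,0,0,0],[0,0,0,0],[0,0,0,0],[0,0,0,0],[0,0,0,0]]]' 1 | tail -2; done
python3 -m pendant '[[[0,0,-12,0],[0,0,-30,0],[0,0,-40,0],[0,0,-40,0],[0,0,-40,0]]]' | tail -5
python3 - <<'E'
from h import *
im=cv2.imread("pics/top0.png"); g=im.max(2); m=np.zeros(g.shape,np.uint8); m[255:315,130:215]=(g[255:315,130:215]<45)
n,l,st,_=cv2.connectedComponentsWithStats(m); k=1+st[1:,4].argmax(); print(st[k])
b=cv2.boxPoints(cv2.minAreaRect(np.argwhere(l==k)[:,::-1].astype(np.float32))); print(b)
b=b[np.argsort(b[:,0])]; hi=b[:2].mean(0); lo=b[2:].mean(0)
H=onplane("top",hi,.131);L=onplane("top",lo,.045); d=H-L; print(H,L,np.degrees(np.arctan2(d[1],d[0])),np.hypot(d[0],d[1]))
need([.455,.348,.25],114)
E
```

```text
width: 0.694
finger_force: 0.0
width: 0.469
finger_force: 30.0
position: [0.4448, -0.31, 0.1932]
tcp_rot: [0.995, -0.102, -0.001, -0.0]
ft_force: [1.4, -1.4, -2.9]
width: 0.473
finger_force: 30.0
[152 282  12   5  26]
[[151.79997 285.39993]
 [152.35997 281.47995]
 [163.27998 283.03995]
 [162.71999 286.95993]]
[0.45262083 0.3632638  0.131     ] [0.45697556 0.36801971 0.045     ] -132.4786299097169 0.006448433523408771
t 18.83 pos [ 0.4448 -0.31    0.1932] xang -11.7 shift [-123.1 -646.5  -56.2] yaw -125.7
```

```bash
python3 -m pendant '[[[0,0,-12,-6.3],[0,0,-12,-6.3],[0,0,-12,-6.3],[0,0,-11,-6.3],[0,0,-10,-6.3]]]' | sed -n 2p
for i in 1 2 3; do python3 -m pendant '[[[0,0,0,-6.3],[0,0,0,-6.3],[0,0,0,-6.3],[0,0,0,-6.3],[0,0,0,-6.3]]]' | sed -n 2p; done
python3 - <<'E'
from h import *
H=onplane("top",(144.4,290.9),.131);L=onplane("top",(190.5,277.9),.045);d=H-L
print(H,L,np.degrees(np.arctan2(d[1],d[0])),np.hypot(d[0],d[1]))
need([.455,.348,.25],114)
E
```

```text
position: [0.4453, -0.3104, 0.2498]
position: [0.4452, -0.3103, 0.2488]
position: [0.4451, -0.3103, 0.2488]
position: [0.4452, -0.3103, 0.2488]
[0.43657335 0.37867966 0.131     ] [0.47388494 0.3049456  0.045     ] 116.8407431114261 0.08263695600067227
t 20.5 pos [ 0.4452 -0.3103  0.2488] xang 114.6 shift [594.3 283.4  -1. ] yaw 0.6
```

```bash
python3 - <<'E'
from h import *
f=lambda x,y:((x-440)/3.667+310,y/3.636+350)
g=lambda x,y:(x/4+120,y/4+235)
def ang(c,p,zp,q,zq):
    H=onplane(c,p,zp);L=onplane(c,q,zq);d=H-L;print(c,np.round(H,4),np.round(L,4),np.degrees(np.arctan2(d[1],d[0])),np.hypot(d[0],d[1]))
ang("side",f(637,181.5),.131,f(572,122),.045)
ang("side",f(570,392),.01,f(473,155),.01)
ang("side",f(730,330),.01,f(570,392),.01)
ang("top",g(150,330),.01,g(365,228),.01)
ang("top",g(108,255),.131,g(87,192),.131)
E
```

```text
side [0.4346 0.3833 0.131 ] [0.468  0.3065 0.045 ] 113.51483543564795 0.08379924575697884
side [0.4586 0.4336 0.01  ] [0.521  0.3123 0.01  ] 117.21040338855897 0.1364734689278392
side [0.3808 0.3941 0.01  ] [0.4586 0.4336 0.01  ] -153.06285885727834 0.08725809798431754
top [0.3835 0.3876 0.01  ] [0.4443 0.2632 0.01  ] 116.07229823216373 0.13844803483579973
top [0.42   0.3719 0.131 ] [0.4534 0.3857 0.131 ] -157.59331905397215 0.036159762045894564
```

```bash
python3 -m pendant '[[[0,0,0,-1.9],[10,5,0,0],[20,10,0,0],[30,15,0,0],[30,15,0,0]]]' | sed -n 2p
for i in 1 2 3; do python3 -m pendant '[[[30,15.2,0,0],[30,15.2,0,0],[30,15.2,0,0],[30,15.2,0,0],[30,15.2,0,0]]]' | sed -n 2,4p; done
python3 - <<'E'
from h import *
need([.4494,.3534,.1625],116.5)
E
```

```text
position: [0.4455, -0.2086, 0.2485]
position: [0.4471, -0.0397, 0.2488]
tcp_rot: [0.529, 0.849, 0.0, -0.0]
ft_force: [2.0, -0.3, -3.4]
position: [0.4488, 0.1284, 0.2489]
tcp_rot: [0.529, 0.849, 0.0, 0.0]
ft_force: [0.7, -1.0, -2.3]
position: [0.4505, 0.2964, 0.2488]
tcp_rot: [0.529, 0.849, -0.0, -0.0]
ft_force: [0.3, -0.9, -3.0]
t 22.17 pos [0.4505 0.2964 0.2488] xang 116.2 shift [51.6 24.2 86.3] yaw -0.3
```

```bash
python3 -m pendant '[[[20,9,0,-0.3],[20,9,10,0],[11.6,6.2,20,0],[0,0,20,0],[0,0,8,0]]]' | sed -n 2p
python3 - <<'E'
from h import *
for c in("side","top"):
    im=robot.read_camera(c)
    if c=="side": cv2.imwrite("pics/s3.png",cv2.resize(im[300:440,260:440],None,fx=4,fy=4,interpolation=3))
    for n in("mill_center","mill_head","mill_foot","rest_seat"): print(n,c,[(np.round(d["xyz"],3).tolist(),round(d["p"],2)) for d in robot.place_of(n,c)[:1]])
need([.4494,.3534,.1625],116.5)
E
```

```text
position: [0.448, 0.3516, 0.1874]
mill_center side [([0.449, 0.355, 0.183], 0.98)]
mill_head side [([0.404, 0.437, 0.181], 0.66)]
mill_foot side [([0.487, 0.274, 0.18], 0.72)]
rest_seat side [([0.455, 0.346, 0.125], 0.88)]
mill_center top [([0.446, 0.356, 0.189], 0.84)]
mill_head top []
mill_foot top [([0.49, 0.273, 0.183], 0.72)]
rest_seat top [([0.453, 0.349, 0.125], 0.92)]
t 23.08 pos [0.451  0.3514 0.1915] xang 116.5 shift [ 2.4 -0.6 29. ] yaw -0.0
```

View pics/s3.png

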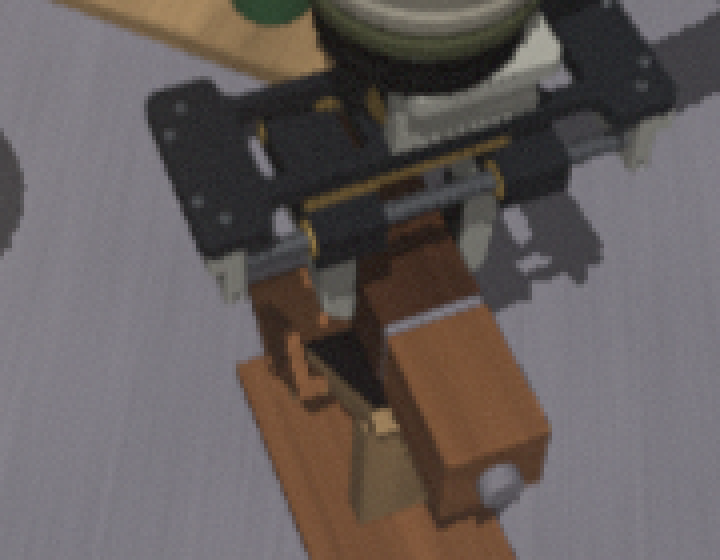

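The mill is level over the rest and in line with the bed; its head is at crop (470,400) and the bed end at (385,415). Now I'll lower it onto the bed's top edge.

```bash
python3 -m pendant '[[[1.5,0,8,0],[0,0,10,0],[0,0,6,0],[0,0,2,0],[0,0,0,0]]]' | sed -n 2,4p
python3 -m pendant '[[[0,0,2,0],[0,0,2,0],[0,0,1,0],[0,0,1,0],[0,0,0,0]]]' | sed -n 2,4p
```

```text
position: [0.4489, 0.3522, 0.1626]
tcp_rot: [0.526, 0.851, -0.001, -0.001]
ft_force: [0.2, -0.2, -4.0]
position: [0.4502, 0.3529, 0.1601]
tcp_rot: [0.526, 0.851, 0.001, 0.0]
ft_force: [-3.9, -3.1, 6.5]
```

```bash
python3 -m pendant '[[[-1.4,0,2,0],[-1.4,0,2,0],[-1.4,0,2,0],[-1.2,0,2,0],[0,0,1,0]]]' | sed -n 2,4p
python3 -m pendant '[[[-0.9,0,2,0],[-0.9,0,2,0],[-0.8,0,2,0],[-0.6,0,2,0],[0,0,2,0]]]' | sed -n 2,4p
python3 - <<'E'
from h import *
for c in("side",):
    robot.read_camera(c)
    for n in("mill_center","mill_head","mill_foot"): print(n,c,[(np.round(d["xyz"],3).tolist(),round(d["p"],2)) for d in robot.place_of(n,c)[:1]])
need([.4494,.3534,.1625],116.5)
E
```

```text
position: [0.4531, 0.3477, 0.1514]
tcp_rot: [0.526, 0.85, 0.001, 0.001]
ft_force: [-2.2, -6.6, 8.9]
position: [0.4547, 0.3447, 0.1414]
tcp_rot: [0.526, 0.85, 0.001, 0.001]
ft_force: [-1.6, -7.3, 8.4]
mill_center side [([0.454, 0.354, 0.141], 0.56)]
mill_head side [([0.456, 0.352, 0.126], 0.72)]
mill_foot side [([0.486, 0.282, 0.103], 0.75)]
t 24.95 pos [0.4546 0.3446 0.1411] xang 116.5 shift [ 10.2  -0.7 -21.4] yaw 0.0
```

```bash
python3 -m pendant '[[[-0.3,-0.5,2,0],[-0.2,0,2,0],[0,0,2,0],[0,0,2,0],[0,0,1,0]]]' | sed -n 2,4p
python3 - <<'E'
from h import *
for c in("side","top"):
    im=robot.read_camera(c)
    cv2.imwrite(f"pics/r_{c}.png",im)
    for n in("mill_center","mill_head","mill_foot"): print(n,c,[(np.round(d["xyz"],3).tolist(),round(d["p"],2)) for d in robot.place_of(n,c)[:1]])
a=cv2.imread("pics/r_top.png");b=cv2.imread("pics/r_side.png")
cv2.imwrite("pics/r1.png",np.hstack([cv2.resize(a[220:340,110:240],(390,360)),cv2.resize(b[320:440,280:410],(390,360))]))
need([.4494,.3534,.1625],116.5)
E
```

```text
position: [0.4549, 0.3441, 0.1325]
tcp_rot: [0.526, 0.85, 0.001, 0.001]
ft_force: [-0.7, -6.3, 8.4]
mill_center side [([0.455, 0.35, 0.135], 0.61)]
mill_head side [([0.419, 0.418, 0.187], 0.95)]
mill_foot side [([0.489, 0.284, 0.085], 0.61)]
mill_center top [([0.603, -0.08, 0.01], 0.72)]
mill_head top [([0.421, 0.417, 0.186], 0.85)]
mill_foot top [([0.485, 0.282, 0.081], 0.6)]
t 25.77 pos [0.4549 0.344  0.1324] xang 116.5 shift [ 10.8  -0.6 -30.1] yaw 0.0
```

View pics/r1.png

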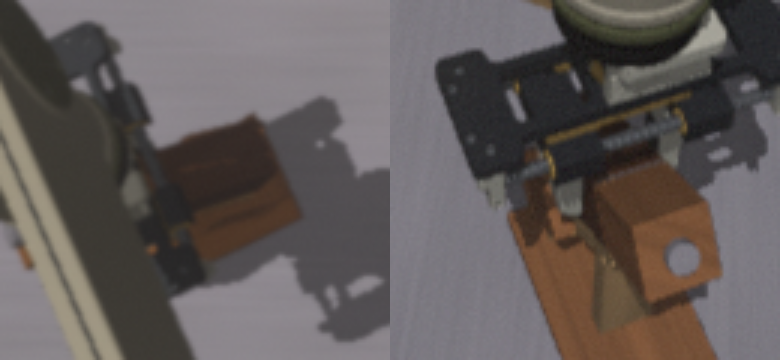

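The side crop shows the head raised toward the camera, nut at (683,258); the measured tilt is about 35°. I'll carry on to 45°, then slide the foot down to the stop.

```bash
python3 -m pendant '[[[0,0,2,0],[0,0,2,0],[0,0,1.5,0],[0,0,1,0],[0,0,0,0]]]' | sed -n 2,4p
python3 -m pendant '[[[0,0,1,0],[0,0,0.5,0],[0,0,0,0],[0,0,0,0],[0,0,0,0]]]' | sed -n 2,4p
python3 - <<'E'
from h import *
for c in("side","top"):
    im=robot.read_camera(c)
    for n in("mill_center","mill_head","mill_foot"): print(n,c,[(np.round(d["xyz"],3).tolist(),round(d["p"],2)) for d in robot.place_of(n,c)[:1]])
need([.4494,.3534,.1625],116.5)
E
```

```text
position: [0.4548, 0.3442, 0.126]
tcp_rot: [0.526, 0.85, 0.001, 0.001]
ft_force: [-0.2, -6.3, 6.6]
position: [0.4549, 0.3442, 0.1247]
tcp_rot: [0.526, 0.85, 0.001, 0.001]
ft_force: [-1.3, -6.1, 7.5]
mill_center side [([0.455, 0.351, 0.13], 0.73)]
mill_head side [([0.42, 0.41, 0.186], 0.94)]
mill_foot side []
mill_center top [([0.448, 0.352, 0.131], 0.76)]
mill_head top [([0.427, 0.408, 0.19], 0.9)]
mill_foot top [([0.483, 0.291, 0.064], 0.73)]
t 27.0 pos [0.4549 0.3442 0.1247] xang 116.5 shift [ 10.6  -0.7 -37.8] yaw 0.0
```

```bash
python3 -m pendant '[[[0,0,1,0],[-0.7,0,0.7,0],[-0.7,0,0.7,0],[-0.7,0,0.7,0],[0,0,0,0]]]' | sed -n 2,4p
python3 -m pendant '[[[-0.7,0,0.7,0],[-0.7,0,0.7,0],[0,0,0,0],[0,0,0,0],[0,0,0,0]]]' | sed -n 2,4p
```

```text
position: [0.4564, 0.3428, 0.1218]
tcp_rot: [0.526, 0.85, 0.002, 0.001]
ft_force: [2.3, -3.7, 6.7]
position: [0.457, 0.3418, 0.1207]
tcp_rot: [0.526, 0.85, 0.002, 0.001]
ft_force: [1.4, -3.9, 7.8]
```

```bash
python3 -m pendant '[[[-0.7,0,0.7,0],[-0.7,0,0.7,0],[0,0,0,0],[0,0,0,0],[0,0,0,0]]]' | sed -n 2,4p
python3 - <<'E'
from h import *
for c in("side","top"):
    im=robot.read_camera(c)
    for n in("mill_center","mill_head","mill_foot"): print(n,c,[(np.round(d["xyz"],3).tolist(),round(d["p"],2)) for d in robot.place_of(n,c)[:1]])
need([.4494,.3534,.1625],116.5)
E
```

```text
position: [0.4571, 0.3418, 0.1206]
tcp_rot: [0.526, 0.851, 0.003, 0.001]
ft_force: [-5.2, 0.6, 17.4]
mill_center side [([0.457, 0.349, 0.127], 0.68)]
mill_head side [([0.423, 0.405, 0.188], 0.59)]
mill_foot side []
mill_center top [([0.453, 0.351, 0.128], 0.96)]
mill_head top [([0.428, 0.407, 0.189], 0.68)]
mill_foot top [([0.485, 0.289, 0.058], 0.66)]
t 28.65 pos [0.4571 0.3418 0.1206] xang 116.5 shift [ 13.9  -1.5 -41.9] yaw 0.0
```

The force now rises along the bed, so the foot is on the stop and the mill is seated at 45°. Letting go, then moving up the slope for a fresh grip on the head.

```bash
python3 -m pendant '[[[0.5,0,-0.5,0],[0,0,0,0],[0,0,0,0],[0,0,0,0],[0,0,0,0]]]' -1 | sed -n 2,6p
python3 -m pendant '[[[0,0,0,0],[0,0,0,0],[8,0,-8,0],[12,0,-12,0],[12,0,-12,0]]]' | sed -n 2,6p
python3 -m pendant '[[[10,0,-10,0],[2.5,0,-1,0],[0,0,0,0],[0,0,0,0],[0,0,0,0]]]' | sed -n 2,6p
python3 - <<'E'
from h import *
for c in("side","top"):
    im=robot.read_camera(c); cv2.imwrite(f"pics/q_{c}.png",im)
    for n in("mill_center","mill_head","mill_foot","shaker_center","slate_top"): print(n,c,[(np.round(d["xyz"],3).tolist(),round(d["p"],2)) for d in robot.place_of(n,c)[:1]])
a=cv2.imread("pics/q_top.png");b=cv2.imread("pics/q_side.png")
cv2.imwrite("pics/q1.png",np.hstack([cv2.resize(a[220:340,110:240],(390,360)),cv2.resize(b[320:440,280:410],(390,360))]))
need([.4535,.3475,.124],116.5)
E
```

```text
position: [0.4553, 0.3403, 0.1167]
tcp_rot: [0.526, 0.85, -0.0, -0.0]
ft_force: [-0.1, -0.1, -0.4]
width: 0.776
finger_force: 0.0
position: [0.4405, 0.37, 0.1502]
tcp_rot: [0.526, 0.85, -0.0, -0.0]
ft_force: [-0.1, 0.3, 0.1]
width: 1.001
finger_force: 0.0
position: [0.4352, 0.3799, 0.1594]
tcp_rot: [0.526, 0.851, -0.001, -0.0]
ft_force: [0.3, 0.0, -0.2]
width: 1.002
finger_force: 0.0
mill_center side [([0.456, 0.348, 0.129], 0.74)]
mill_head side [([0.717, -0.382, 0.023], 0.61)]
mill_foot side [([0.483, 0.289, 0.057], 0.74)]
shaker_center side [([0.498, -0.043, 0.07], 0.58)]
slate_top side [([0.594, -0.078, 0.015], 0.58)]
mill_center top [([0.452, 0.352, 0.125], 0.63)]
mill_head top [([0.428, 0.403, 0.186], 0.78)]
mill_foot top [([0.484, 0.291, 0.06], 0.78)]
shaker_center top []
slate_top top [([0.605, -0.079, 0.01], 0.63)]
t 30.5 pos [0.4355 0.3802 0.16  ] xang 116.5 shift [-37.3   1.5  36. ] yaw 0.0
```

View pics/q1.png

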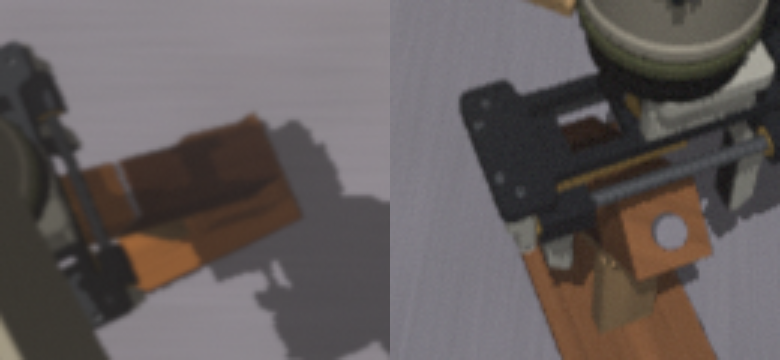

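The mill lies in the rest by itself, untouched by the open fingers (nut at crop (668,232)), its measured centre agreeing with the seat. Now I'll close on the head end, press the foot on the stop and swing the mill up about the stop's edge.

```bash
for i in 1 2; do python3 -m pendant '[[[0,0,0,0],[0,0,0,0],[0,0,0,0],[0,0,0,0],[0,0,0,0]]]' 1 | sed -n 2,6p; done
python3 -m pendant '[[[-0.8,0,0.8,0],[-0.8,0,0.8,0],[0,0,0,0],[0,0,0,0],[0,0,0,0]]]' | sed -n 2,4p
python3 -m pendant '[[[-2.1,0,-2.2,0],[-2.1,0,-2.2,0],[-2.2,0,-2.2,0],[-2.3,0,-2.2,0],[0,0,0,0]]]' | sed -n 2,4p
```

```text
position: [0.4355, 0.3803, 0.1601]
tcp_rot: [0.526, 0.851, 0.0, 0.0]
ft_force: [-0.4, 0.2, 0.2]
width: 0.686
finger_force: 0.0
position: [0.4356, 0.3804, 0.1601]
tcp_rot: [0.526, 0.851, 0.0, 0.0]
ft_force: [2.2, -0.2, 1.3]
width: 0.473
finger_force: 30.0
position: [0.4361, 0.3803, 0.1601]
tcp_rot: [0.526, 0.851, 0.001, -0.0]
ft_force: [-4.3, 3.9, 8.7]
position: [0.4396, 0.372, 0.1677]
tcp_rot: [0.526, 0.851, 0.001, -0.001]
ft_force: [-3.0, 4.9, 1.4]
```

```bash
python3 -m pendant '[[[-2.6,0,-1.7,0],[-2.5,0,-1.9,0],[-2.5,0,-1.9,0],[-2.5,0,-1.9,0],[0,0,0,0]]]' | sed -n 2,4p
python3 - <<'E'
from h import *
for c in("side","top"):
    im=robot.read_camera(c)
    for n in("mill_center","mill_head","mill_foot"): print(n,c,[(np.round(d["xyz"],3).tolist(),round(d["p"],2)) for d in robot.place_of(n,c)[:1]])
need([.4535,.3475,.124],116.5)
E
```

```text
position: [0.4442, 0.3627, 0.1749]
tcp_rot: [0.526, 0.851, 0.0, -0.001]
ft_force: [-2.6, 5.0, 1.3]
mill_center side [([0.457, 0.339, 0.138], 0.74)]
mill_head side [([0.427, 0.389, 0.205], 0.92)]
mill_foot side [([0.482, 0.287, 0.067], 0.85)]
mill_center top [([0.453, 0.339, 0.14], 0.87)]
mill_head top []
mill_foot top [([0.483, 0.284, 0.065], 0.65)]
t 32.98 pos [0.4442 0.3628 0.1749] xang 116.6 shift [-17.9   1.5  50.8] yaw 0.1
```

```bash
python3 -m pendant '[[[-0.7,0,0.8,0],[-0.7,0,0.8,0],[0,0,0,0],[0,0,0,0],[0,0,0,0]]]' | sed -n 2,4p
python3 -m pendant '[[[-2.4,0,-1.7,0],[-2.4,0,-1.7,0],[-2.4,0,-1.7,0],[-2.5,0,-1.6,0],[0,0,0,0]]]' | sed -n 2,4p
python3 - <<'E'
from h import *
for c in("side","top"):
    im=robot.read_camera(c)
    for n in("mill_center","mill_head","mill_foot"): print(n,c,[(np.round(d["xyz"],3).tolist(),round(d["p"],2)) for d in robot.place_of(n,c)[:1]])
need([.4535,.3475,.124],116.5)
E
```

```text
position: [0.4444, 0.3627, 0.1749]
tcp_rot: [0.526, 0.851, 0.001, -0.001]
ft_force: [-8.5, 7.7, 11.2]
position: [0.449, 0.3532, 0.1806]
tcp_rot: [0.526, 0.851, 0.001, -0.001]
ft_force: [-3.9, 6.0, 4.3]
mill_center side [([0.462, 0.335, 0.14], 0.58)]
mill_head side [([0.755, -0.13, -0.002], 0.63)]
mill_foot side [([0.482, 0.286, 0.064], 0.9)]
mill_center top [([0.455, 0.333, 0.142], 0.55)]
mill_head top []
mill_foot top [([0.484, 0.286, 0.064], 0.73)]
t 34.22 pos [0.449  0.3533 0.1805] xang 116.6 shift [-7.3  1.4 56.5] yaw 0.1
```

```bash
python3 -m pendant '[[[-4.3,0,-2.0,0],[-4.4,0,-2.2,0],[-4.5,0,-2.2,0],[-4.6,0,-2.0,0],[-4.6,0,-1.8,0]]]' | sed -n 2,4p
python3 - <<'E'
from h import *
for c in("side","top"):
    im=robot.read_camera(c)
    for n in("mill_center","mill_head","mill_foot"): print(n,c,[(np.round(d["xyz"],3).tolist(),round(d["p"],2)) for d in robot.place_of(n,c)[:1]])
need([.4535,.3475,.124],116.5)
E
```

```text
position: [0.459, 0.333, 0.1903]
tcp_rot: [0.526, 0.851, 0.001, -0.001]
ft_force: [-3.7, 5.4, 2.4]
mill_center side [([0.466, 0.322, 0.15], 0.55)]
mill_head side [([0.443, 0.359, 0.225], 0.58)]
mill_foot side [([0.485, 0.285, 0.067], 0.79)]
mill_center top [([0.46, 0.326, 0.147], 0.56)]
mill_head top []
mill_foot top [([0.485, 0.283, 0.065], 0.83)]
t 35.03 pos [0.4595 0.3325 0.1904] xang 116.5 shift [16.   1.3 66.5] yaw 0.0
```

```bash
python3 -m pendant '[[[-5,0,-1,0],[-5.5,0,-1.7,0],[-6,0,-1.6,0],[-6,0,-1.3,0],[-6,0,-1.1,0]]]' | sed -n 2,4p
python3 - <<'E'
from h import *
for c in("side","top"):
    im=robot.read_camera(c)
    for n in("mill_center","mill_head","mill_foot"): print(n,c,[(np.round(d["xyz"],3).tolist(),round(d["p"],2)) for d in robot.place_of(n,c)[:1]])
need([.4535,.3475,.124],116.5)
E
```

```text
position: [0.4721, 0.3073, 0.1972]
tcp_rot: [0.526, 0.851, 0.001, -0.0]
ft_force: [-3.4, 4.5, 4.8]
mill_center side [([0.473, 0.31, 0.154], 0.56)]
mill_head side [([0.459, 0.334, 0.242], 0.8)]
mill_foot side [([0.483, 0.286, 0.068], 0.95)]
mill_center top [([0.464, 0.31, 0.158], 0.62)]
mill_head top []
mill_foot top [([0.484, 0.287, 0.065], 0.67)]
t 35.85 pos [0.4724 0.3068 0.1972] xang 116.5 shift [44.9  1.2 73.2] yaw 0.0
```

```bash
python3 -m pendant '[[[-6,0,-0.5,0],[-6,0,-0.5,0],[-6,0,-0.2,0],[-6,0,0,0],[-5,0,0.2,0]]]' | sed -n 2,4p
python3 - <<'E'
from h import *
for c in("side","top"):
    im=robot.read_camera(c); cv2.imwrite(f"pics/u_{c}.png",im)
    for n in("mill_center","mill_head","mill_foot"): print(n,c,[(np.round(d["xyz"],3).tolist(),round(d["p"],2)) for d in robot.place_of(n,c)[:1]])
b=cv2.imread("pics/u_side.png");cv2.imwrite("pics/u.png",cv2.resize(b[270:420,260:460],None,fx=3.5,fy=3.5,interpolation=3))
need([.4535,.3475,.124],116.5)
E
```

```text
position: [0.4853, 0.281, 0.1986]
tcp_rot: [0.526, 0.851, 0.001, 0.0]
ft_force: [-3.9, 2.7, 9.2]
mill_center side [([0.475, 0.295, 0.16], 0.69)]
mill_head side [([0.47, 0.305, 0.246], 0.95)]
mill_foot side [([0.484, 0.284, 0.066], 0.59)]
mill_center top [([0.603, -0.08, 0.009], 0.67)]
mill_head top []
mill_foot top [([0.484, 0.287, 0.066], 0.72)]
t 36.67 pos [0.4855 0.2807 0.1986] xang 116.5 shift [74.1  1.2 74.6] yaw 0.0
```

View pics/u.png

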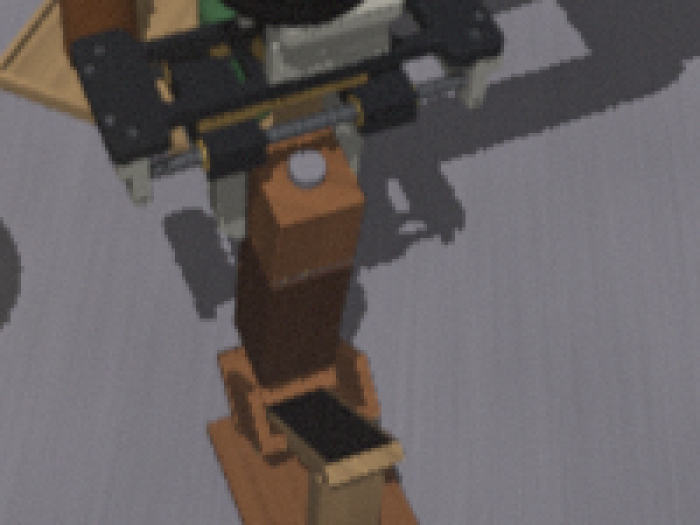

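The mill is nearly upright, standing on the stop edge, with the nut at crop (308,167) and foot near (300,365). Measured tilt is about 83°; a bit more is needed.

```bash
python3 -m pendant '[[[-5,0,0.3,0],[-5,0,0.4,0],[-5,0,0.6,0],[-3,0,0.4,0],[0,0,0,0]]]' | sed -n 2,4p
python3 - <<'E'
from h import *
for i in (1,2):
    robot.read_camera("side")
    for n in("mill_center","mill_head","mill_foot"): print(n,[(np.round(d["xyz"],3).tolist(),round(d["p"],2)) for d in robot.place_of(n,"side")[:1]])
need([.4535,.3475,.124],116.5)
E
```

```text
position: [0.4937, 0.2644, 0.1969]
tcp_rot: [0.526, 0.85, 0.0, 0.0]
ft_force: [-3.5, 0.6, 8.2]
mill_center [([0.483, 0.287, 0.162], 0.74)]
mill_head [([0.48, 0.289, 0.248], 0.8)]
mill_foot [([0.485, 0.284, 0.068], 0.8)]
mill_center [([0.484, 0.285, 0.163], 0.74)]
mill_head [([0.481, 0.29, 0.251], 0.68)]
mill_foot [([0.759, -0.129, -0.002], 0.49)]
t 37.48 pos [0.4936 0.2645 0.1969] xang 116.5 shift [92.2  1.1 72.8] yaw 0.0
```

```bash
python3 -m pendant '[[[0,0,-3,0],[0,0,-6,0],[0,0,-10,0],[0,0,-15,0],[0,0,-15,0]]]' | sed -n 2,6p
python3 - <<'E'
from h import *
for c in("side","top"):
    im=robot.read_camera(c)
    for n in("mill_center","mill_head","mill_foot"): print(n,[(np.round(d["xyz"],3).tolist(),round(d["p"],2)) for d in robot.place_of(n,c)[:1]])
need([.5913,-.0995,.33],71)
E
```

```text
position: [0.4929, 0.264, 0.245]
tcp_rot: [0.526, 0.85, -0.001, -0.0]
ft_force: [0.0, 0.4, -2.8]
width: 0.471
finger_force: 30.0
mill_center [([0.482, 0.288, 0.209], 0.66)]
mill_head [([0.479, 0.29, 0.3], 0.78)]
mill_foot [([0.485, 0.285, 0.115], 0.73)]
mill_center [([0.531, 0.058, 0.006], 0.36)]
mill_head []
mill_foot [([0.484, 0.286, 0.112], 0.48)]
t 38.3 pos [0.4927 0.2642 0.2436] xang 116.5 shift [-369.4  -74.4  -86.3] yaw 45.5
```

```bash
for i in 1 2; do python3 -m pendant '[[[0,0,-8.6,4.55],[0,0,-8.6,4.55],[0,0,-8.6,4.55],[0,0,-8.6,4.55],[0,0,-8.6,4.55]]]' | sed -n 2p; done
python3 -m pendant '[[[-7,4.8,0,0],[-14,9.6,0,0],[-21,14.1,0,0],[-21,14.1,0,0],[-21,14.1,0,0]]]' | sed -n 2p
python3 -m pendant '[[[-21,14.1,0,0],[-21,14.1,0,0],[-21,14.1,0,0],[-21,14.1,0,0],[-21,14.1,0,0]]]' | sed -n 2p
python3 -m pendant '[[[-21,14.1,0,0],[-21,14.1,0,0],[-21,14.1,0,0],[-21,14.1,0,0],[-21,14.1,0,0]]]' | sed -n 2p
python3 -m pendant '[[[-10,7.5,0,0],[-5,4.3,0,0],[0,0,0,0],[0,0,0,0],[0,0,0,0]]]' | sed -n 2p
python3 - <<'E'
from h import *
for c in("side","top"):
    im=robot.read_camera(c)
    for n in("mill_center","mill_head","mill_foot","slate_top","shaker_center"): print(n,c,[(np.round(d["xyz"],3).tolist(),round(d["p"],2)) for d in robot.place_of(n,c)[:1]])
need([.5913,-.0995,.20],71)
E
```

```text
position: [0.4929, 0.2643, 0.2873]
position: [0.493, 0.2643, 0.3303]
position: [0.5194, 0.1651, 0.3296]
position: [0.5519, 0.0425, 0.3297]
position: [0.5843, -0.0796, 0.3296]
position: [0.5908, -0.0947, 0.3308]
mill_center side [([0.598, -0.072, 0.294], 0.78)]
mill_head side [([0.597, -0.068, 0.382], 0.82)]
mill_foot side [([0.598, -0.073, 0.204], 0.67)]
slate_top side [([0.596, -0.079, 0.012], 0.9)]
shaker_center side [([0.498, -0.045, 0.072], 0.63)]
mill_center top [([0.631, 0.019, 0.007], 0.63)]
mill_head top [([0.603, -0.07, 0.381], 0.76)]
mill_foot top [([0.597, -0.075, 0.201], 0.68)]
slate_top top [([0.6, -0.078, 0.009], 0.73)]
shaker_center top [([0.599, -0.072, 0.203], 0.52)]
t 41.4 pos [ 0.591  -0.0958  0.3309] xang 71.0 shift [ -3.4   1.5 130.9] yaw 0.0
```

```bash
python3 -m pendant '[[[-3.8,2,20,0],[0,0,35,0],[0,0,38,0],[0,0,35,0],[0,0,20,0]]]' | sed -n 2p
python3 -m pendant '[[[0,0,15,0],[0,0,5,0],[0,0,0,0],[0,0,0,0],[0,0,0,0]]]' | sed -n 2,4p
python3 - <<'E'
from h import *
for c in("side","top"):
    im=robot.read_camera(c);cv2.imwrite(f"pics/p_{c}.png",im)
    for n in("mill_center","mill_head","mill_foot","slate_top","vinegar"): print(n,c,[(np.round(d["xyz"],3).tolist(),round(d["p"],2)) for d in robot.place_of(n,c)[:1]])
a=cv2.imread("pics/p_top.png");b=cv2.imread("pics/p_side.png")
cv2.imwrite("pics/p1.png",np.hstack([cv2.resize(a[160:310,260:400],(373,400)),cv2.resize(b[170:330,250:400],(375,400))]))
need([.5913,-.0995,.141],71)
E
```

```text
position: [0.5894, -0.0996, 0.1779]
position: [0.5928, -0.1004, 0.165]
tcp_rot: [0.814, 0.581, 0.001, 0.001]
ft_force: [-0.3, 0.3, -2.3]
mill_center side [([0.604, -0.076, 0.129], 0.88)]
mill_head side [([0.602, -0.074, 0.216], 0.81)]
mill_foot side [([0.603, -0.077, 0.038], 0.76)]
slate_top side [([0.595, -0.082, 0.01], 0.8)]
vinegar side [([0.631, 0.028, 0.007], 0.6)]
mill_center top [([0.597, -0.075, 0.129], 0.73)]
mill_head top [([0.604, -0.076, 0.218], 0.49)]
mill_foot top [([0.602, -0.079, 0.032], 0.55)]
slate_top top [([0.601, -0.081, 0.008], 0.63)]
vinegar top [([0.634, 0.02, 0.005], 0.71)]
t 42.83 pos [ 0.5916 -0.1001  0.1629] xang 71.0 shift [ 0.5 -0.5 21.9] yaw 0.0
```

View pics/p1.png

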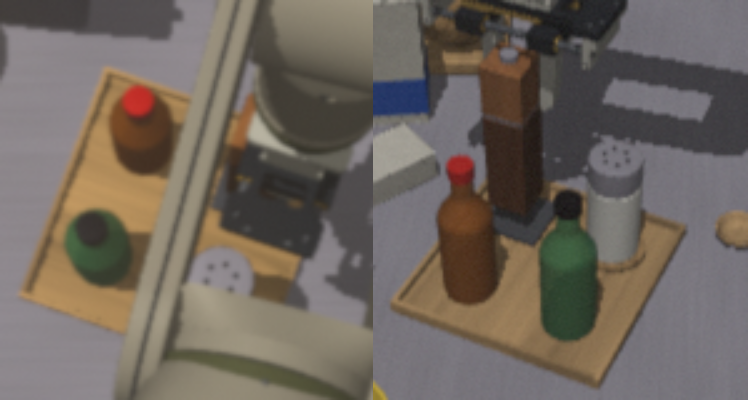

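The mill hovers upright just above the slate (side crop foot near (515,213)), with the bottles and the shaker undisturbed. Lowering gently.

```bash
python3 -m pendant '[[[-1,-1,5,0],[0,0,6,0],[0,0,4,0],[0,0,2,0],[0,0,0,0]]]' | sed -n 2,4p
python3 -m pendant '[[[0,0,1,0],[0,0,1,0],[0,0,1,0],[0,0,0,0],[0,0,0,0]]]' | sed -n 2,4p
```

```text
position: [0.5896, -0.1005, 0.1446]
tcp_rot: [0.814, 0.581, -0.001, -0.001]
ft_force: [-0.2, -0.4, -2.5]
position: [0.5904, -0.1007, 0.143]
tcp_rot: [0.814, 0.581, 0.0, 0.0]
ft_force: [-0.9, -1.0, -3.4]
```

```bash
python3 -m pendant '[[[0,0,1,0],[0,0,1,0],[0,0,0,0],[0,0,0,0],[0,0,0,0]]]' | sed -n 2,4p
python3 -m pendant '[[[0,0,0.7,0],[0,0,0.7,0],[0,0,0,0],[0,0,0,0],[0,0,0,0]]]' | sed -n 2,4p
```

```text
position: [0.5903, -0.1007, 0.1409]
tcp_rot: [0.814, 0.581, -0.0, -0.0]
ft_force: [0.3, 0.7, -3.4]
position: [0.5905, -0.1009, 0.1406]
tcp_rot: [0.814, 0.581, 0.0, 0.0]
ft_force: [-4.2, -0.6, 5.6]
```

```bash
python3 -m pendant '[[[0,0,0.7,0],[0,0,0.7,0],[0,0,0,0],[0,0,0,0],[0,0,0,0]]]' | sed -n 2,4p
python3 - <<'E'
from h import *
for c in("side","top"):
    robot.read_camera(c)
    for n in("mill_center","mill_head","mill_foot","slate_top"): print(n,c,[(np.round(d["xyz"],3).tolist(),round(d["p"],2)) for d in robot.place_of(n,c)[:1]])
need([.5913,-.0995,.141],71)
E
```

```text
position: [0.5908, -0.1011, 0.1405]
tcp_rot: [0.814, 0.581, 0.0, 0.001]
ft_force: [-7.0, -0.3, 13.7]
mill_center side [([0.599, -0.08, 0.105], 0.89)]
mill_head side [([0.596, -0.078, 0.194], 0.69)]
mill_foot side [([0.599, -0.079, 0.014], 0.57)]
slate_top side [([0.594, -0.076, 0.011], 0.66)]
mill_center top [([0.595, -0.073, 0.108], 0.53)]
mill_head top [([0.598, -0.074, 0.191], 0.45)]
mill_foot top [([0.598, -0.079, 0.01], 0.76)]
slate_top top []
t 45.42 pos [ 0.5908 -0.101   0.1405] xang 71.0 shift [ 1.6  0.  -0.5] yaw 0.0
```

```bash
python3 -m pendant '[[[0,0,-0.7,0],[0,0,0,0],[0,0,0,0],[0,0,0,0],[0,0,0,0]]]' | sed -n 2,4p
for i in 1 2; do python3 -m pendant '[[[0,0,0,0],[0,0,0,0],[0,0,0,0],[0,0,0,0],[0,0,0,0]]]' -1 | sed -n 2,6p; done
python3 -m pendant '[[[0,0,-10,0],[0,0,-20,0],[0,0,-30,0],[0,0,-30,0],[0,0,-30,0]]]' | sed -n 2,4p
python3 -m pendant '[[[-20,0,0,0],[-30,0,0,0],[-30,0,0,0],[-30,0,0,0],[-20,0,0,0]]]' | sed -n 2,4p
python3 - <<'E'
from h import *
for c in("side","top"):
    im=robot.read_camera(c);cv2.imwrite(f"pics/f_{c}.png",im)
    for n in("mill_center","mill_head","mill_foot","slate_top","shaker_center","cork_top","oil","vinegar"): print(n,c,[(np.round(d["xyz"],3).tolist(),round(d["p"],2)) for d in robot.place_of(n,c)[:1]])
a=cv2.imread("pics/f_top.png");b=cv2.imread("pics/f_side.png")
cv2.imwrite("pics/f1.png",np.hstack([cv2.resize(a[160:310,260:400],(373,400)),cv2.resize(b[170:330,250:400],(375,400))]))
E
```

```text
position: [0.5907, -0.101, 0.1406]
tcp_rot: [0.814, 0.581, 0.0, 0.001]
ft_force: [-4.4, -1.3, 9.2]
position: [0.5903, -0.1006, 0.1386]
tcp_rot: [0.814, 0.581, -0.0, -0.0]
ft_force: [0.1, 0.4, -0.8]
width: 0.779
finger_force: 0.0
position: [0.5903, -0.1007, 0.1388]
tcp_rot: [0.814, 0.581, -0.0, -0.0]
ft_force: [-1.0, -0.6, -0.1]
width: 0.997
finger_force: 0.0
position: [0.5901, -0.1006, 0.2608]
tcp_rot: [0.814, 0.581, 0.0, -0.0]
ft_force: [0.3, -0.4, -0.1]
position: [0.5473, -0.2259, 0.26]
tcp_rot: [0.814, 0.581, -0.0, 0.001]
ft_force: [-0.0, -0.1, 0.4]
mill_center side [([0.601, -0.076, 0.103], 0.84)]
mill_head side [([0.596, -0.077, 0.192], 0.98)]
mill_foot side [([0.601, -0.078, 0.013], 0.89)]
slate_top side [([0.598, -0.081, 0.013], 0.73)]
shaker_center side [([0.531, 0.056, 0.001], 0.71)]
cork_top side [([0.729, 0.257, 0.0], 0.74)]
oil side [([0.534, 0.058, 0.007], 0.68)]
vinegar side [([0.634, 0.026, 0.004], 0.8)]
mill_center top [([0.595, -0.077, 0.106], 0.74)]
mill_head top [([0.601, -0.079, 0.191], 0.7)]
mill_foot top [([0.599, -0.079, 0.011], 0.95)]
slate_top top [([0.601, -0.079, 0.011], 0.55)]
shaker_center top [([0.498, -0.043, 0.075], 0.69)]
cork_top top [([0.494, -0.042, 0.01], 0.56)]
oil top [([0.529, 0.058, 0.006], 0.57)]
vinegar top [([0.632, 0.019, 0.004], 0.96)]
```

View pics/f1.png

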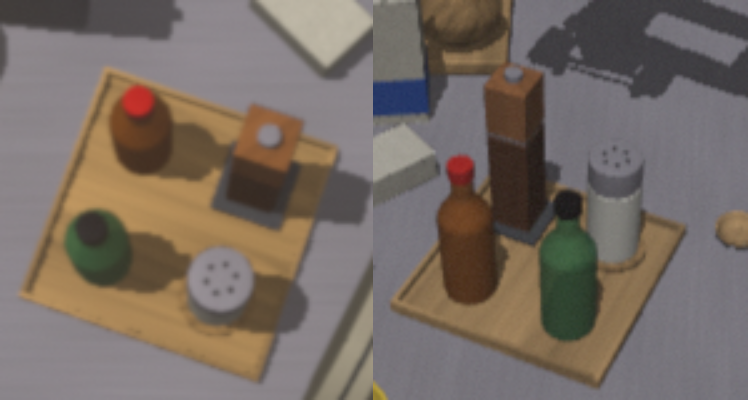

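The mill stands upright on the slate with the nut on top (top crop (268,135), foot centred on the pad). The shaker is on the cork at (218,285) and the bottles are unmoved.

```bash
python3 -c "
from plant import robot
print(robot.close_job())"
```

```text
the job is handed in; nothing more can be done
None
```

Job handed in at about 48 s of the 72 s limit: the shaker stands on the cork, the mill was laid in the rest and regripped, and it now stands upright, nut up, in the middle of the slate; the bottles are where they were. The judge's verdict was not shown.

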